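Fit the battery pack in the field analyser and slide its bay cover shut

ROBOT

A 6-joint arm with a two-finger parallel gripper is mounted at the origin on the work surface. World frame = base frame: x ahead of the robot, y to its left, z up, the work surface at z = 0. Lengths are in m, angles in rad, forces in N, time in s.
With the tool pointing down it reaches from about 0.25 to 0.725 m from the base axis. Payload 4 kg.
Tool frame: the origin (TCP) lies between the finger pads; the fingertips stand ahead of it and the grasp point (between the pads) lies 6 mm ahead of it (finger_overhang is the z of the fingertips in the tool frame, in m); z points along the fingers, y is the direction in which the jaws open and shut (so a half turn about z gives the same grasp; the last joint's range is limited). The gripper opens to 85 mm and grips with 20 to 120 N. Pads are 22 mm wide; open, the fingers measure 114 mm over their backs; the gripper's body (76 mm by 85 mm) begins 54 mm behind the grasp point. The pads swing forward as they close: fully open they stand 13 mm farther back than shut.
Start: joints at [1.218, 0.241, 0.005, 1.335, 0, 1.571], TCP at [0.173, 0.469, 0.256] pointing down, gripper open.
Joint ranges: [-2.72, 2.72], [-1.05, 1.87], [-1.09, 1.28], [-1.99, 2.15], [-1.42, 1.44], [-3.14, 3.14]. Speed limits (rad/s): [2.79, 2.79, 3.14, 3.14, 3.14, 3.14].

INTERFACE

Orientations are given as a 3x3 rotation matrix whose columns are the frame's x, y, z axes.
In Python, from bench import read_state, snapshot, sign_off, finger_overhang gives the robot as it stands. The module is installed in compiled form; this text tells all that it offers.
- The arm moves only by the shell command python3 -m inch 'ROWS' [FORCE]. ROWS is JSON, a list of rows, each a list of 5 numbers: the shift along the tool's x, y, z in mm, then the turn about the tool's z in rad, then the opening, from 0 (shut) to 1 (fully open). In form: [[x, y, z, twist, jaw], ...]. A call has 1 to 10 rows; each row is the pose to reach, as a shift and turn from the pose commanded when the call began, along the tool's axes at that moment; what a row does not reach only later rows make up. A row lasts 1/12 s, in which the tool goes at most 41.7 mm and 7.16 degrees, less where a joint would pass 70% of its speed; a pose out of reach is approached as far as the arm can. A call with a gripper value outside its range is refused whole. The fingers move at their own pace and stop on an object; FORCE is the grip in N (left out, the last holds). Time passes only in rows, so rows that repeat a pose let the fingers close. It gives the time, the measured TCP pose, the force and the opening at its end, in the units of the state.
- read_state(): the state, without advancing time (a new reading comes with each control period).
- snapshot(name): name is "scene" or "top" or "wrist"; returns a dict with "frame" (384x512x3 uint8, red, green, blue), "depth" (384x512 float32, m along the optical axis (not along the pixel's ray), 0 where there is no reading), "mtx" (3x3 intrinsics, pixels), "dist_coeffs" ([k1, k2, p1, p2, k3] as OpenCV has them; the pictures are not rectified), "world_from_camera" (4x4, takes a point from camera to world coordinates). Camera axes: x right, y down, z forward; pixel columns grow to the right and rows downward; lengths in m; the calibration is good to about 2 mm. A picture is of the moment at which its call begins.
- sign_off(): hands the job in, once; it reports no verdict.
The state is a dict: "t": time; "q": joint angles; "joint_vel": joint speeds; "tau": joint torques, N m; "tcp_pos": TCP position; "orientation": TCP orientation; "force": force on the tool from outside, world axes, zero at the start; "wrist_torque": the same for the moment, N m; "opening": finger opening in m.
Only numpy, scipy, OpenCV 4.12 (cv2) and the standard library are available. Lean on these libraries where they do the work, as an engineer would, in place of code of your own. Each camera call takes 0.05 s, during which the arm holds its last target. There are 200 camera calls.

TASK

Fit the battery pack into the open bay of the field analyser: hook its tongue under the lip at the far end of the bay, then lower the other end gently, without letting it drop, until the pack lies flat in the bay. Then slide the bay's cover up over the pack until it is fully closed, without forcing it: it jams if it is pushed away from the middle of its near edge. Leave the other things on the bench where they are.

Things in the scene. Friction and masses are not known exactly. Their poses are not given: they have to be found in the camera images.
- pack_mid (a point): Battery pack, dark, 0.2 to 0.45 kg: block 74 x 56 x 36 mm; from one end, flush with the underside, a tongue 26 long x 56 wide x 9 mm thick sticks out (100 mm over all). Starts flat on the bench, left or right of the analyser, tongue about away from the robot. Point: centre of the block, 18 mm above its underside. x along the pack (tongue tip at +63 mm, other end -37), y across, z out of its top.
- analyser: Field analyser, fixed: dark grey instrument case 325 x 270 x 95 mm, propped on a bail so that its deck slopes up at 30 degrees, away from the robot; yaw varies. In the deck are the open battery bay, in the middle, and below it (nearer the robot) its parked sliding cover. Origin on the bench under the bay; x points up the slope, level; z up.
- bay_seat (a point): Where pack_mid lies, and how turned, when the pack is seated. x up the slope, y across, z square out of the deck. From here, mm: deck surface z +22; bay open from x -39.5 to +56.5, y -68 to 68; pack rests on a plinth (66 wide) at z -18; beside it the floor is at z -28, room for fingers. Seated, the pack has 2.5 mm play either way in x and y, its top 4 mm below the deck; 6 mm proud, it blocks the cover.
- lip_edge (a point): Far end of the bay: middle of the lower near edge of the aluminium lip (16 long, 9 thick, across the bay), 56.5 mm up the slope from bay_seat, 1 mm lower. Under it a slot 17 high, 62 wide, 9 mm deep takes the pack's tongue. The opening (96) is shorter than the pack (100): the tongue must go under first, the other end held up 20 to 30 degrees from the deck; then turn the pack down. Axes as bay_seat.
- near_wall (a point): Near end of the bay: middle of the top of its near wall, at deck height, 39.5 mm down the slope from bay_seat. At this end two guides 61 mm apart, up to 10 mm above the plinth and 18 mm long, centre the pack's end. Axes as bay_seat.
- handle_bar (a point): Middle of the bar of the analyser's carrying handle: fixed, upright, 20 mm thick, 286 mm wide, 100 mm above the deck and 116.5 mm up the slope from bay_seat. A gripper standing plumb over the seated pack may hit it; one square to the deck clears it. Axes as bay_seat.
- cover (a joint): Travel of the bay's sliding cover up the slope, m: 0 fully open (low end of the deck; starts at 0 to 0.010), 0.130 fully closed against its stop. Grey plate 116 long x 146 wide mm, top 6 mm above the deck, on short shoes with a little side play. Pushed within 10 mm of its centre line it runs; 50 mm off it skews and jams, harder the more it is pushed: draw back, push the middle. Slides at 3 to 6 N.
- cover_push (a point): Middle of the cover's low, near edge: a flat face 136 mm wide, from 1.5 to 20 mm above the deck, to be pushed up the slope (+x); point 11 mm above the deck. Behind it the top ramps down, so it cannot be pinched; smooth, slippery plastic. Beside the cover are fixed rails with caps 12 mm high, from y -72 and +72 mm outwards. Axes as bay_seat while the cover is straight; moves with the cover.
- meter: Bystander, loose: hand-held gas meter, grey, 116 x 62 x 28 mm with a 30 mm stub probe, lying flat; origin under its middle.
- beaker: Bystander, loose: glass beaker, 72 mm across, 95 mm tall; origin under its middle.
- amber_bottle: Bystander, loose: amber bottle, 72 mm across, 150 mm tall; origin under its middle.
- jar: Bystander, loose: white jar with a black cap, 76 mm across, 95 mm tall; origin under its middle.
- can: Bystander, loose: bare steel can, 68 mm across, 110 mm tall; origin under its middle.
- screwdriver: Bystander, loose: screwdriver, 180 mm long, lying flat; origin at its middle.
- dish: Bystander, loose: white dish, 90 mm across, 22 mm tall; origin under its middle.
Not all that is in view belongs to the job. What is shaped like the part that bears pack_mid but green or yellow is not meant.

How it is judged:
By the outcome, as a careful person would: the job done as asked, in the order asked, and still so for the second after the job is handed in, with the robot touching nothing.
It also fails if it takes over 72 s, if anything falls off the work surface, if the arm or the gripper's body presses on something with over 40 N, if the wrist force passes 120 N, or if a joint passes its speed limit or range.

## Working session

There is one attempt and no reset: what is moved stays moved. The work goes in short steps, Python scripts to look and compute and a shell command to move; the robot and the scene stay as the last step left them, time stands still between calls to the robot, and variables do not carry over. Pictures are saved under pics/ and viewed, about 8 in all and at most 12, crops included, and the job is handed in when it is done.

```bash
ls; mkdir -p pics; cat > h.py <<'E'
import numpy as np, cv2
from bench import read_state, snapshot, sign_off, finger_overhang
def save(s,n,box=None,k=1):
    f=s["frame"][:,:,::-1]
    if box: f=f[box[1]:box[3],box[0]:box[2]]
    cv2.imwrite("pics/"+n,cv2.resize(f,None,fx=k,fy=k,interpolation=cv2.INTER_CUBIC))
def cloud(s):
    "world xyz per pixel from depth"
    h,w=s["depth"].shape; u,v=np.meshgrid(np.arange(w),np.arange(h))
    p=cv2.undistortPoints(np.stack([u,v],-1).reshape(-1,1,2).astype(np.float64),s["mtx"],s["dist_coeffs"]).reshape(h,w,2)
    c=np.dstack([p,np.ones((h,w))])*s["depth"][...,None]
    T=s["world_from_camera"]; W=c@T[:3,:3].T+T[:3,3]; W[s["depth"]==0]=np.nan
    return W
E
python3 - <<'E'
from h import *
print(finger_overhang); st=read_state(); print({k:np.round(v,3) for k,v in st.items()})
for n in ("scene","top"):
    s=snapshot(n); np.savez(n+".npz",**s); print(n,np.round(s["world_from_camera"],2).tolist(),s["mtx"][0,0])
a=np.load("top.npz")["frame"]; b=np.load("scene.npz")["frame"]
cv2.imwrite("pics/a.png",cv2.resize(a[:,:,::-1],(800,600))); cv2.imwrite("pics/b.png",cv2.resize(b[:,:,::-1],(800,600)))
E
```

```text
pics
0.025
{'t': np.float64(0.0), 'q': array([ 1.218,  0.241,  0.004,  1.335, -0.   ,  1.571]), 'joint_vel': array([-0.001, -0.   ,  0.   ,  0.001, -0.001,  0.002]), 'tau': array([-1.0000e-03, -3.7232e+01,  2.5241e+01,  1.7000e-02, -0.0000e+00,
        0.0000e+00]), 'tcp_pos': array([0.173, 0.469, 0.255]), 'orientation': array([[-0.938,  0.346, -0.001],
       [ 0.346,  0.938, -0.002],
       [-0.   , -0.002, -1.   ]]), 'force': array([0.049, 0.322, 0.425]), 'wrist_torque': array([0.028, 0.037, 0.013]), 'opening': np.float64(0.085)}
scene [[-0.12, 0.85, -0.52, 1.04], [0.99, 0.1, -0.05, 0.07], [0.01, -0.52, -0.85, 1.11], [0.0, 0.0, 0.0, 1.0]] 356.6410315764729
top [[-0.01, -0.99, 0.17, 0.3], [-1.0, 0.01, 0.0, 0.01], [-0.0, -0.17, -0.99, 1.31], [0.0, 0.0, 0.0, 1.0]] 384.8226509969388
```

View pics/a.png

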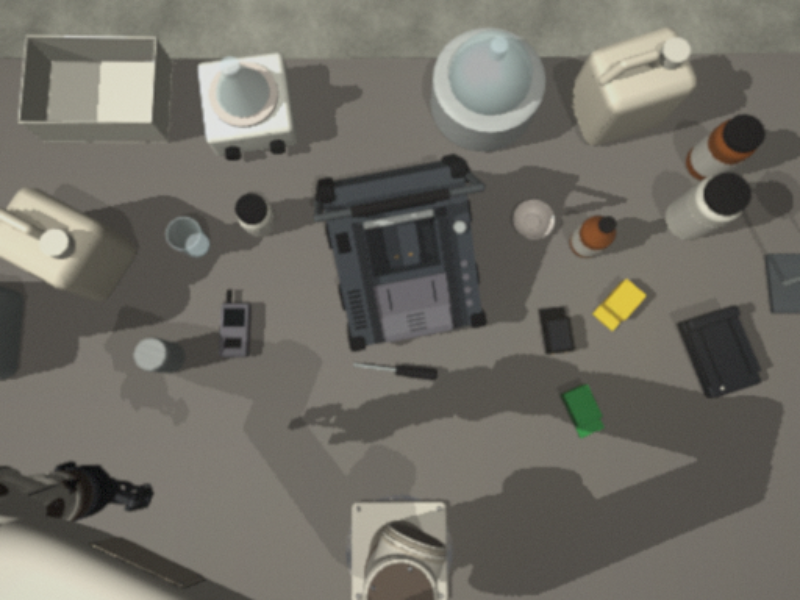

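View pics/b.png

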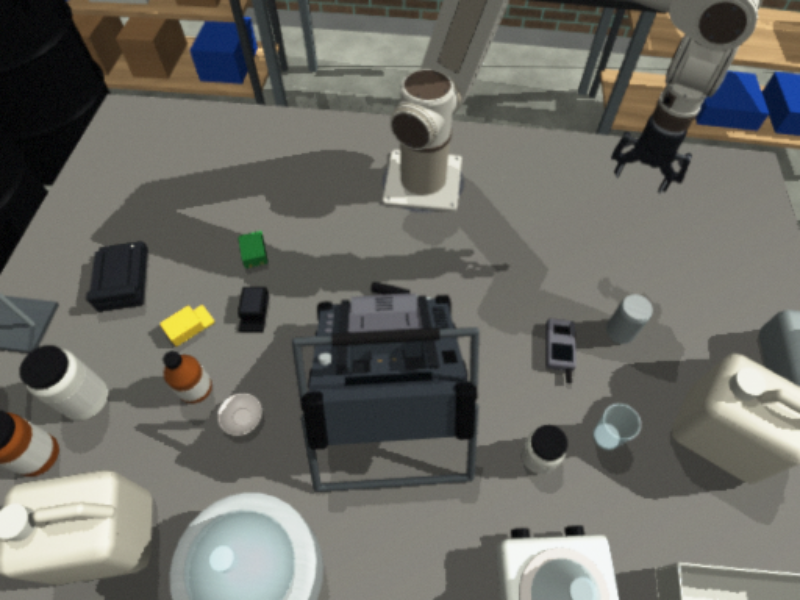

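The top view shows the analyser at about (400,260). The dark pack is at (557,330), and the look-alikes are green (582,410) and yellow (620,305). A bigger dark case is at (720,350), the meter at (235,325) and the screwdriver at (400,370). The scene view agrees: dark pack at (253,308), its thin tongue pointing away from the robot. The pack is the only dark object of the right size; I'll confirm that in a crop and measure it.

```bash
python3 - <<'E'
from h import *
s=dict(np.load("top.npz")); W=cloud(s)
np.save("W.npy",W)
# dark pack
sub=np.zeros(W.shape[:2],bool); sub[185:235,335:380]=1
for lo,hi,n in((0.026,0.05,"block"),(0.005,0.016,"tongue")):
    m=sub&(W[...,2]>lo)&(W[...,2]<hi); 
    P=W[m]; r=cv2.minAreaRect((P[:,:2]*1000).astype(np.float32)); print(n,m.sum(),P.mean(0).round(4),np.median(P[:,2]).round(4),r)
bench=W[(W[...,2]<0.01)&sub]; print("bench z",np.median(bench[:,2]))
m=sub&(s["frame"].max(2)<50); P=W[m]; print("dark",m.sum(),cv2.minAreaRect((P[:,:2]*1000).astype(np.float32)))
# deck cover plane region
print(np.round(W[100:225:8,256:262:4],3)[:,0].tolist())
a=cv2.resize(s["frame"][175:245,325:415,::-1],None,fx=4.4,fy=4.4,interpolation=cv2.INTER_CUBIC)
b=cv2.resize(s["frame"][95:235,195:325,::-1],None,fx=3,fy=3,interpolation=cv2.INTER_CUBIC)
c=np.zeros((600,800,3),np.uint8); c[:a.shape[0],:a.shape[1]]=a; c[:b.shape[0],400:400+b.shape[1]]=b; cv2.imwrite("pics/c.png",c)
E
```

```text
block 410 [ 0.4384 -0.3412  0.0361] 0.0363 ((439.1880187988281, -342.2336120605469), (74.51448822021484, 59.96809005737305), 6.142618179321289)
tongue 206 [ 0.4717 -0.3348  0.0082] 0.0075 ((456.94415283203125, -349.2814636230469), (148.60552978515625, 167.16893005371094), 87.55726623535156)
bench z 0.0006092680771434544
dark 245 ((450.59844970703125, -339.1392822265625), (95.26971435546875, 52.319847106933594), 8.834617614746094)
[[0.854, -0.01, 0.0], [0.751, -0.008, 0.18], [0.704, -0.007, 0.237], [0.683, -0.006, 0.227], [0.626, -0.005, 0.323], [0.645, -0.006, 0.192], [0.632, -0.007, 0.153], [0.609, -0.007, 0.143], [0.588, -0.007, 0.125], [0.56, -0.006, 0.133], [0.531, -0.006, 0.149], [0.509, -0.006, 0.135], [0.486, -0.006, 0.122], [0.462, -0.006, 0.113], [0.437, -0.005, 0.11], [0.423, -0.006, -0.001]]
```

View pics/c.png

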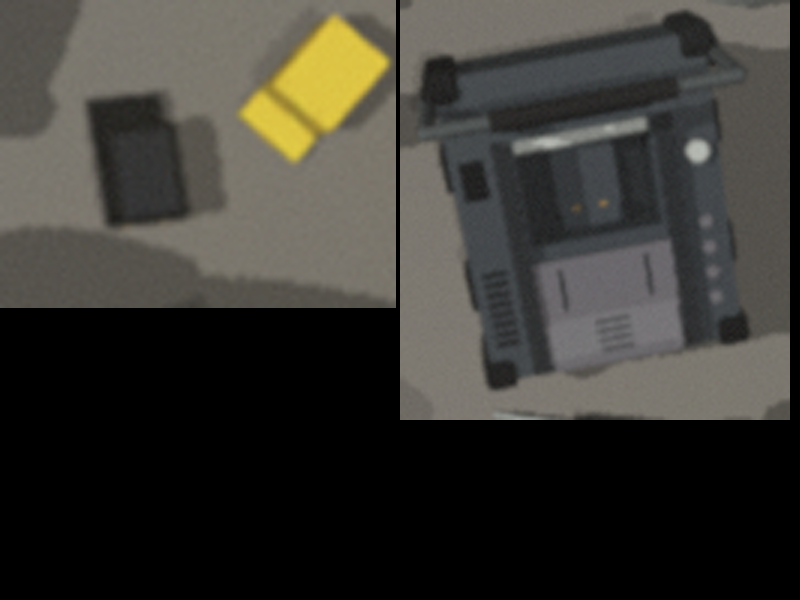

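The crop confirms the pack: dark block at crop (145,170), thin tongue at the top (130,110), and the measured block is 74.5 x 60 mm with its top at 36 mm. The yellow part at (320,85) is a decoy. The right half shows the aluminium lip (580,135), plinth (590,185), contacts (575-605,205) and cover (610,300). Next is the analyser's pose.

```bash
cat >> h.py <<'E'
def raycast(s,uv,n,d):
    "pixels -> world points on plane n.p=d"
    p=cv2.undistortPoints(np.asarray(uv,np.float64).reshape(-1,1,2),s["mtx"],s["dist_coeffs"]).reshape(-1,2)
    T=s["world_from_camera"]; r=np.c_[p,np.ones(len(p))]@T[:3,:3].T; o=T[:3,3]
    return o+r*((d-n@o)/(r@n))[:,None]
E
python3 - <<'E'
from h import *
s=dict(np.load("top.npz")); W=np.load("W.npy"); F=s["frame"].astype(int)
# crop c -> px: u=195+(x-400)/3, v=95+y/3
def box(x0,y0,x1,y1): 
    m=np.zeros(W.shape[:2],bool); m[int(95+y0/3):int(95+y1/3),int(195+(x0-400)/3):int(195+(x1-400)/3)]=1; return m
def fit(m):
    P=W[m]; P=P[np.isfinite(P[:,2])]
    for _ in range(5):
        c=P.mean(0); n=np.linalg.svd(P-c)[2][2]; n*=np.sign(n[2]); r=(P-c)@n; P=P[abs(r)<max(2*r.std(),.002)]
    return n,n@c,len(P),np.degrees([np.arccos(n[2]),np.arctan2(-n[1],-n[0])]),r.std()
for nm,b in dict(cover=(555,270,670,310),left=(470,170,495,265),right=(690,175,715,300),plinth=(560,160,615,215)).items(): print(nm,fit(box(*b)))
n=fit(box(470,170,495,265))[0]
m=box(500,110,670,160)&(F.min(2)>95); P=W[m]; print("lip",m.sum(),P.mean(0),cv2.minAreaRect((P[:,:2]*1000).astype(np.float32)))
m2=box(530,230,700,375)&(F[...,0]>70)&(F[...,0]-F[...,1]>2)
P=W[m2]; print("cover",m2.sum(),P.mean(0),cv2.minAreaRect((P[:,:2]*1000).astype(np.float32)))
print(F[170,245],F[190,245],F[195,260])
E
```

```text
cover (array([-0.48546116, -0.09609756,  0.86896071]), np.float64(-0.12817408301964367), 436, array([29.66190863, 11.19700828]), np.float64(0.0016655882328139447))
left (array([-0.50266831, -0.10920473,  0.85755402]), np.float64(-0.1470315138999668), 224, array([30.95695218, 12.2570467 ]), np.float64(0.00170523591666249))
right (array([-0.48847729, -0.11884745,  0.86444504]), np.float64(-0.13253215525212855), 313, array([30.18060404, 13.67447988]), np.float64(0.001870486066168851))
plinth (array([-0.50519249, -0.08383585,  0.85892497]), np.float64(-0.1867956063586101), 278, array([30.80390849,  9.42227184]), np.float64(0.0015573324968443125))
lip 208 [nan nan nan] ((645.2158203125, -2.3689804077148438), (10.543642044067383, 133.43099975585938), 12.254596710205078)
cover 1040 [nan nan nan] ((476.1744079589844, -46.611572265625), (125.85812377929688, 169.99073791503906), 8.35739803314209)
[38 40 42] [109 106 110] [107 103 108]
```

```bash
cat >> h.py <<'E'
def rel(p,yaw_y_deg=None):
    "row (mm, rad) from the present pose to world TCP p and tool-y heading"
    st=read_state(); R=st["orientation"]; d=R.T@(np.array(p)-st["tcp_pos"])*1000
    a=np.degrees(np.arctan2(R[1,1],R[0,1])); tw=0 if yaw_y_deg is None else -np.radians(yaw_y_deg-a)
    print("rel",np.round(d,1),"twist",round(float(tw),3),"now",np.round(st["tcp_pos"],4),"ydeg",round(float(a),2),"F",np.round(st["force"],1),"t",round(float(st["t"]),2),"open",round(float(st["opening"]),4),"tilt z",np.round(R[:,2],3))
E
python3 -m inch '[[-270,-230,-115,-0.38,1],[-270,-230,-115,-0.38,1],[-270,-230,-115,-0.38,1],[-270,-230,-115,-0.38,1],[-270,-230,-115,-0.38,1],[-270,-230,-115,-0.38,1],[-270,-230,-115,-0.38,1],[-270,-230,-115,-0.38,1],[-270,-230,-115,-0.38,1],[-270,-230,-115,-0.38,1]]'
python3 -c "
from h import *
rel((0.42,0.03,0.42),101.5)"
```

```text
t: 0.93
tcp_pos: [0.3492, 0.1557, 0.3732]
orientation: [[-1.0, -0.019, 0.004], [-0.019, 1.0, -0.001], [-0.004, -0.001, -1.0]]
force: [0.7, -0.6, -0.1]
opening: 0.0854
rel [ -68.5 -127.1  -46.4] twist -0.182 now [0.3492 0.1557 0.3732] ydeg 91.09 F [ 0.7 -0.6 -0.1] t 0.93 open 0.0854 tilt z [ 0.004 -0.001 -1.   ]
```

```bash

python3 -m inch '[[-68,-127,-46,-0.18,1],[-68,-127,-46,-0.18,1],[-68,-127,-46,-0.18,1],[-68,-127,-46,-0.18,1],[-68,-127,-46,-0.18,1],[-68,-127,-46,-0.18,1]]'
python3 - <<'E'
from h import *
s=snapshot("wrist"); np.savez("w1.npz",**s); print(np.round(s["world_from_camera"],3),s["mtx"][0,0])
cv2.imwrite("pics/w1.png",cv2.resize(s["frame"][:,:,::-1],(800,600)))
E
```

```text
t: 1.43
tcp_pos: [0.4187, 0.0341, 0.4168]
orientation: [[-0.979, -0.202, -0.001], [-0.202, 0.979, 0.0], [0.001, 0.001, -1.0]]
force: [0.0, 0.5, -0.8]
opening: 0.0853
[[-0.202  0.94   0.276  0.349]
 [ 0.979  0.193  0.058  0.02 ]
 [ 0.001  0.282 -0.959  0.534]
 [ 0.     0.     0.     1.   ]] 345.4982985174254
```

View pics/w1.png

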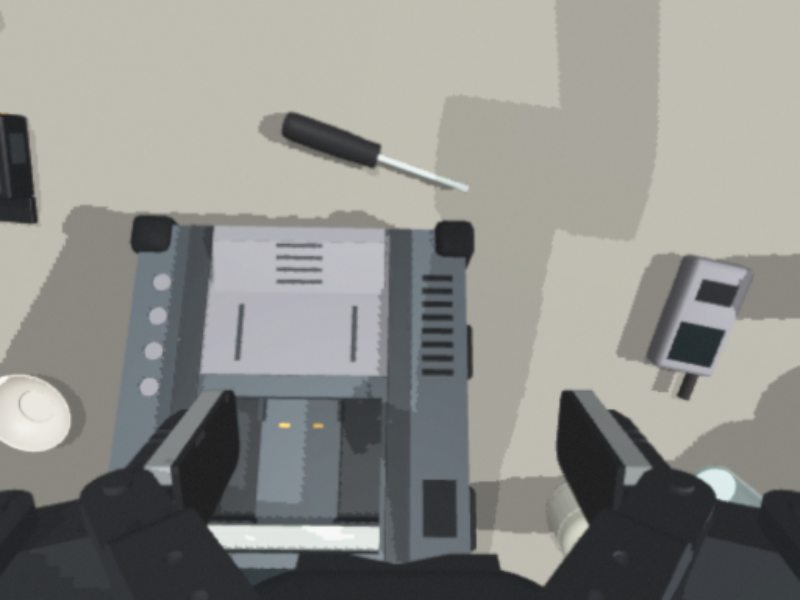

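The wrist view shows the cover (215-385, 228-375), near wall (~395), plinth (262-340), the contacts at (285,425) and (318,425), and the lip (210-380, 525-548). The screwdriver lies at (375,150), clear of the deck. I'll measure the edges.

```bash
python3 - <<'E'
from h import *
s=dict(np.load("w1.npz")); W=cloud(s); F=s["frame"].astype(int); g=F.mean(2)
def plane(u0,v0,u1,v1,):
    P=W[v0:v1,u0:u1].reshape(-1,3); P=P[np.isfinite(P[:,2])]
    for _ in range(6):
        c=P.mean(0); n=np.linalg.svd(P-c,full_matrices=0)[2][2]; n=n*np.sign(n[2]); r=(P-c)@n; P=P[abs(r)<max(2*r.std(),.001)]
    print((u0,v0),"tilt/yaw",np.degrees([np.arccos(n[2]),np.arctan2(-n[1],-n[0])]).round(2),"d",(n@c).round(4),len(P),r.std().round(5)); return n,c
nc,cc=plane(155,192,225,232)   # cover flat part
plane(252,160,265,330); plane(92,170,100,230); plane(172,280,212,325)
# edges: lip rows, cover cols
for u in (150,200,235): print("col",u,[int(x) for x in g[324:356,u]])
for v in (200,225): print("row",v,[int(x) for x in g[v,122:142]],[int(x) for x in g[v,238:256]])
print("row300",[int(x) for x in g[300,158:224]])
print("col190 cover low",[int(x) for x in g[136:156,190]],"up",[int(x) for x in g[230:262,190]])
E
```

```text
(155, 192) tilt/yaw [29.99 10.73] d -0.1319 2469 0.00062
(252, 160) tilt/yaw [ 49.19 -49.09] d -0.1225 2193 0.00272
(92, 170) tilt/yaw [31.02 29.94] d -0.0912 427 0.00085
(172, 280) tilt/yaw [30.09 11.06] d -0.1786 1556 0.00067
col 150 [76, 77, 77, 69, 60, 51, 40, 36, 37, 60, 74, 102, 179, 224, 228, 229, 228, 226, 226, 227, 226, 227, 225, 225, 219, 193, 170, 110, 60, 68, 105, 133]
col 200 [115, 115, 115, 114, 116, 115, 112, 97, 87, 86, 87, 100, 156, 238, 246, 246, 241, 229, 227, 227, 227, 227, 227, 228, 228, 221, 196, 147, 80, 51, 47, 42]
col 235 [86, 87, 86, 85, 70, 63, 54, 42, 38, 40, 59, 75, 115, 207, 226, 228, 228, 229, 230, 230, 229, 229, 229, 230, 229, 222, 203, 158, 98, 63, 95, 128]
row 200 [80, 81, 81, 80, 80, 80, 81, 82, 85, 119, 157, 175, 180, 181, 181, 180, 180, 181, 181, 181] [183, 183, 182, 178, 169, 160, 142, 139, 139, 137, 123, 85, 83, 85, 85, 85, 86, 85]
row 225 [81, 82, 83, 84, 85, 88, 95, 153, 178, 181, 181, 181, 181, 182, 181, 181, 182, 182, 182, 183] [184, 185, 185, 173, 145, 141, 141, 142, 140, 127, 93, 92, 88, 88, 89, 88, 86, 87]
row300 [79, 80, 77, 77, 79, 79, 81, 109, 129, 137, 137, 137, 137, 137, 137, 138, 140, 139, 139, 139, 139, 139, 139, 139, 139, 140, 139, 139, 140, 141, 141, 139, 140, 141, 138, 129, 116, 113, 113, 113, 113, 114, 113, 115, 114, 115, 114, 114, 114, 115, 113, 115, 114, 114, 114, 115, 115, 115, 103, 83, 84, 85, 85, 85, 85, 84]
col190 cover low [185, 175, 158, 149, 136, 134, 134, 134, 141, 158, 176, 179, 179, 178, 180, 179, 179, 180, 181, 168] up [184, 186, 186, 184, 185, 185, 186, 186, 184, 168, 127, 131, 132, 133, 132, 132, 133, 134, 133, 133, 133, 134, 133, 121, 84, 103, 133, 135, 135, 135, 135, 135]
```

```bash
cat > pose.py <<'E'
from h import *
s=dict(np.load("w1.npz")); W=cloud(s); g=s["frame"].astype(float).mean(2)
def cross(a,i0,lev,up):
    for i in range(i0,i0+60):
        if (a[i]<lev<=a[i+1]) if up else (a[i]>=lev>a[i+1]): return i+(lev-a[i])/(a[i+1]-a[i])
def N(psi): return np.array([-.5*np.cos(psi),-.5*np.sin(psi),np.cos(np.pi/6)])
psi=np.radians(11.)
for it in range(3):
    n=N(psi); ex=np.array([np.cos(psi)*.866,np.sin(psi)*.866,.5]); ey=np.array([-np.sin(psi),np.cos(psi),0])
    dc=np.nanmedian(W[192:232,155:225]@n); dp=np.nanmedian(W[280:325,172:212]@n); d0=(dc-.028+dp+.018)/2
    lip=raycast(s,[(u,cross(g[:,u],328,150,True)) for u in range(146,234,8)],n,d0+.003)
    pl=raycast(s,[(cross(g[v],157,108,True),v) for v in range(275,320,5)],n,d0-.018)
    pr=raycast(s,[(cross(g[v],208,99,False),v) for v in range(275,320,5)],n,d0-.018)
    cl=raycast(s,[(cross(g[v],120,130,True),v) for v in range(195,230,5)],n,d0+.028)
    cr=raycast(s,[(cross(g[v],236,160,False),v) for v in range(195,230,5)],n,d0+.028)
    top=raycast(s,[(u,cross(g[:,u],228,160,False)) for u in range(145,230,8)],n,d0+.028)
    near=raycast(s,[(u,cross(g[:,u],246,110,False)) for u in range(170,210,5)],n,d0+.022)
    yl=np.polyfit(lip@ey,lip@ex,1)[0]; ys=[-np.polyfit(a@ex,a@ey,1)[0] for a in(pl,pr,cl,cr)]
    print(np.degrees(psi).round(2),"cover/plinth d",dc.round(4),dp.round(4),"yaw corr lip",np.degrees(-yl).round(2),"sides",np.degrees(ys).round(2)*-1,"covertop",np.degrees(-np.polyfit(top@ey,top@ex,1)[0]).round(2))
    psi+=np.radians(np.median([np.degrees(-yl),*(-np.degrees(ys))]))*0.7
xl=(lip@ex).mean(); X=lambda a:(np.mean(a@ex)).round(4); Y=lambda a:(np.mean(a@ey)).round(4)
print("lip x",X(lip),"near wall",X(near),"cover top",X(top),"plinth y",Y(pl),Y(pr),"cover y",Y(cl),Y(cr))
y0=(Y(pl)+Y(pr))/2; x0=((X(lip)-.0565)+(X(near)+.0395))/2
seat=n*d0+ex*x0+ey*y0; print("seat",seat.round(4),"x0 lip/near",X(lip)-.0565,X(near)+.0395,"psi",np.degrees(psi))
E
python3 pose.py
```

```text
11.0 cover/plinth d -0.1317 -0.1778 yaw corr lip -0.14 sides [-0.45 -0.09 -0.57 -1.98] covertop -0.43
10.69 cover/plinth d -0.132 -0.1781 yaw corr lip 0.11 sides [-0.18  0.18 -0.3  -1.71] covertop -0.15
10.56 cover/plinth d -0.1322 -0.1782 yaw corr lip 0.2 sides [-0.07  0.29 -0.19 -1.6 ] covertop -0.04
lip x 0.6389 near wall 0.5426 cover top 0.5262 plinth y -0.1536 -0.088 cover y -0.1935 -0.0556
seat [ 0.5966 -0.0116  0.1524] x0 lip/near 0.5824 0.5821 psi 10.515056036954086
```

```bash
python3 - <<'E'
from h import *
s=dict(np.load("w1.npz")); W=cloud(s); st=read_state()
L=(W-st["tcp_pos"])@st["orientation"]*1000
m=(L[...,2]<60)&(L[...,2]>-60)
for lo,hi in((-70,-30),(30,70)):
    k=m&(L[...,1]>lo)&(L[...,1]<hi)&(L[...,2]>0); P=L[k]; print(k.sum(),np.percentile(P,[0,2,50,98,100],axis=0).round(1).tolist())
rel((0.385,-0.342,0.22),97)
E
```

```text
694 [[-12.4, -57.0, 0.0], [-11.1, -55.4, 0.2], [3.8, -43.5, 4.5], [10.3, -43.0, 11.5], [10.7, -42.8, 13.8]]
687 [[-12.1, 41.5, 0.0], [-11.4, 41.8, 0.3], [3.4, 42.3, 4.4], [10.0, 53.9, 11.5], [10.4, 55.4, 12.6]]
rel [ 109.  -362.5  196.4] twist 0.084 now [0.418  0.0351 0.4166] ydeg 101.79 F [ 0.2  0.2 -0.3] t 1.48 open 0.0861 tilt z [-0.002  0.001 -1.   ]
```

```bash

python3 -m inch '[[28,-90,48,0.02,1],[54,-181,98,0.04,1],[54,-181,98,0.04,1],[109,-362,196,0.084,1],[109,-362,196,0.084,1],[109,-362,196,0.084,1],[109,-362,196,0.084,1],[109,-362,196,0.084,1],[109,-362,196,0.084,1],[109,-362,196,0.084,1]]'
python3 -m inch '[[0,0,0,0,1],[0,0,0,0,1],[0,0,0,0,1],[0,0,0,0,1]]'
python3 - <<'E'
from h import *
rel((0.385,-0.342,0.22),97)
s=snapshot("wrist"); np.savez("w2.npz",**s); W=cloud(s)
L=(W-read_state()["tcp_pos"])
m=(W[...,2]>.026)&(W[...,2]<.045)&(abs(W[...,1]+.342)<.07)&(abs(W[...,0]-.44)<.08)
P=W[m]; r=cv2.minAreaRect((P[:,:2]*1000).astype(np.float32)); print(m.sum(),np.median(P[:,2]),r)
t=(W[...,2]>.005)&(W[...,2]<.013)&(abs(W[...,1]+.335)<.05)&(abs(W[...,0]-.49)<.03); P=W[t]; print(t.sum(),np.median(P[:,2]),cv2.minAreaRect((P[:,:2]*1000).astype(np.float32)))
cv2.imwrite("pics/w2.png",cv2.resize(s["frame"][:,:,::-1],(640,480)))
E
```

```text
t: 2.32
tcp_pos: [0.3866, -0.3328, 0.2241]
orientation: [[-0.992, -0.126, -0.0], [-0.126, 0.992, 0.001], [0.0, 0.001, -1.0]]
force: [0.1, 0.3, -0.8]
opening: 0.0852
t: 2.65
tcp_pos: [0.3874, -0.3318, 0.2262]
orientation: [[-0.992, -0.126, 0.001], [-0.126, 0.992, -0.0], [-0.001, -0.0, -1.0]]
force: [0.2, 1.0, 0.2]
opening: 0.0853
rel [ 3.7 -9.8  6.2] twist 0.004 now [ 0.3874 -0.3318  0.2262] ydeg 97.22 F [0.2 1.  0.2] t 2.65 open 0.0853 tilt z [ 0.001 -0.    -1.   ]
4301 0.03565197836876127 ((437.9460754394531, -342.5927734375), (74.26776123046875, 56.50186538696289), 6.2285380363464355)
565 0.008491495389271408 ((493.6679382324219, -336.9154052734375), (14.174710273742676, 55.24930191040039), 5.8241753578186035)
```

View pics/w2.png

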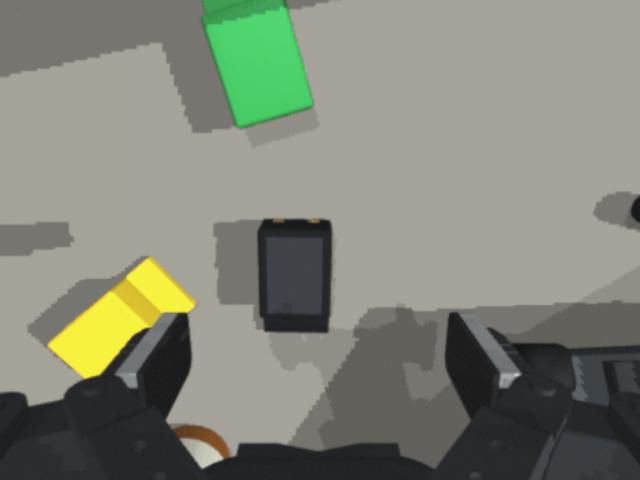

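The view shows the dark pack at (258-330, 220-330) with its tongue at the bottom, pointing away from the robot. The yellow decoy (120,320) and the green one (260,70) are clear of the fingers. Next I'll grip it 15 mm behind mid.

```bash
python3 -c "
from h import *
rel((0.4230,-0.3442,0.029),96.2)"
```

```text
rel [-33.5 -16.5 197.6] twist 0.018 now [ 0.3875 -0.3319  0.2265] ydeg 97.23 F [-0.4  0.5 -0.4] t 2.7 open 0.0853 tilt z [ 0.001 -0.001 -1.   ]
```

```bash

python3 -m inch '[[-17,-8,20,0.01,1],[-33.5,-16.5,50,0.018,1],[-33.5,-16.5,85,0.018,1],[-33.5,-16.5,120,0.018,1],[-33.5,-16.5,150,0.018,1],[-33.5,-16.5,175,0.018,1],[-33.5,-16.5,190,0.018,1],[-33.5,-16.5,195,0.018,1],[-33.5,-16.5,195,0.018,1]]'
python3 -c "
from h import *
rel((0.4230,-0.3442,0.029),96.2)"
```

```text
t: 3.45
tcp_pos: [0.4219, -0.3443, 0.0301]
orientation: [[-0.994, -0.107, -0.001], [-0.107, 0.994, 0.001], [0.001, 0.001, -1.0]]
force: [0.3, -0.3, -0.1]
opening: 0.0852
rel [-1.1  0.   1.1] twist -0.001 now [ 0.4219 -0.3443  0.0301] ydeg 96.14 F [ 0.3 -0.3 -0.1] t 3.45 open 0.0852 tilt z [-0.001  0.001 -1.   ]
```

```bash

python3 -m inch '[[-1,0,1,0,0.8],[-1,0,1,0,0.7],[-1,0,1,0,0.6],[-1,0,1,0,0.5],[-1,0,1,0,0.4],[-1,0,1,0,0.3],[-1,0,1,0,0.3],[-1,0,1,0,0.3],[-1,0,1,0,0.3],[-1,0,1,0,0.3]]' 70
python3 -m inch '[[0,0,-5,0,0.3],[0,0,-15,0,0.3],[0,0,-30,0,0.3],[0,0,-50,0,0.3],[0,0,-50,0,0.3],[0,0,-50,0,0.3]]'
python3 - <<'E'
from h import *
s=snapshot("wrist"); np.savez("w3.npz",**s); W=cloud(s); st=read_state()
L=(W-st["tcp_pos"])@st["orientation"]*1000
rel(st["tcp_pos"])
m=(abs(L[...,1])<26)&(abs(L[...,0])<80)&(L[...,2]>-40)&(L[...,2]<40); P=L[m]
print(m.sum(),np.percentile(P,[0,1,50,99,100],axis=0).round(1).tolist())
k=m&(L[...,0]>-15)&(L[...,0]<20)&(L[...,2]<0); Q=L[k]; 
if len(Q): print("top",len(Q),np.polyfit(Q[:,0],Q[:,2],1), cv2.minAreaRect(Q[:,:2].astype(np.float32)))
cv2.imwrite("pics/w3.png",cv2.resize(s["frame"][:,:,::-1],(640,480)))
E
```

```text
t: 4.28
tcp_pos: [0.4243, -0.3465, 0.0318]
orientation: [[-0.994, -0.105, 0.004], [-0.105, 0.994, -0.002], [-0.003, -0.002, -1.0]]
force: [-0.2, 1.4, 5.8]
opening: 0.0548
t: 4.78
tcp_pos: [0.4236, -0.3465, 0.0807]
orientation: [[-0.994, -0.105, 0.002], [-0.105, 0.994, -0.002], [-0.002, -0.002, -1.0]]
force: [0.1, -0.1, -4.1]
opening: 0.055
rel [0. 0. 0.] twist 0.0 now [ 0.4227 -0.3458  0.0795] ydeg 96.02 F [-0.4  0.  -4.8] t 4.83 open 0.0548 tilt z [ 0. -0. -1.]
20913 [[-34.1, -26.0, -35.9], [-30.1, -25.4, -6.6], [3.6, 0.1, -5.0], [22.3, 25.5, 25.1], [22.8, 26.0, 29.4]]
top 11912 [-0.00595152 -5.33484262] ((2.4968013763427734, -0.00131988525390625), (51.998966217041016, 34.99247741699219), 89.9867172241211)
```

View pics/w3.png

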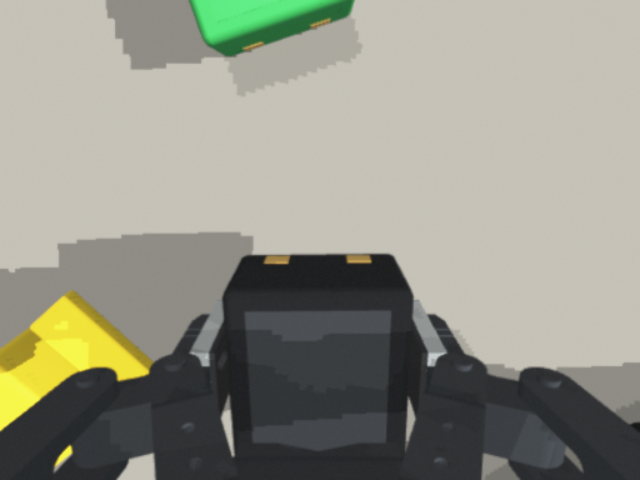

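The pack is held level (slope -0.006). Its rear end is 22.5 mm behind the TCP and its top 5.3 mm above the TCP. Next I'll lift it, then carry it to a via point in front of the bay.

```bash
cat >> h.py <<'E'
SEAT=np.array([.5966,-.0116,.1524]); PSI=np.radians(10.6)
def hv(h,v,y=0):
    "mm level up-slope, up, across from bay_seat -> world"
    c,s_=np.cos(PSI),np.sin(PSI); return SEAT+np.array([c*h-s_*y,s_*h+c*y,v])/1000
def where():
    d=(read_state()["tcp_pos"]-SEAT)*1000; c,s_=np.cos(PSI),np.sin(PSI); print("TCP h,y,v",np.round([c*d[0]+s_*d[1],-s_*d[0]+c*d[1],d[2]],1))
E
python3 -m inch '[[0,0,-20,0,0.3],[0,0,-50,0,0.3],[0,0,-85,0,0.3],[0,0,-120,0,0.3],[0,0,-150,0,0.3],[0,0,-168,0,0.3],[0,0,-168,0,0.3],[0,0,-168,0,0.3]]'
python3 -c "
from h import *
rel(hv(-75,95),100.6)"
```

```text
t: 5.5
tcp_pos: [0.4228, -0.3458, 0.2467]
orientation: [[-0.994, -0.105, -0.0], [-0.105, 0.994, 0.0], [0.0, 0.0, -1.0]]
force: [0.2, 0.4, -4.7]
opening: 0.0548
rel [-133.2  308.1   -0.7] twist -0.08 now [ 0.4228 -0.3458  0.2467] ydeg 96.02 F [ 0.2  0.4 -4.7] t 5.5 open 0.0548 tilt z [-0.  0. -1.]
```

```bash

python3 -m inch '[[-5,15,0,0,0.3],[-20,45,0,-0.01,0.3],[-35,80,0,-0.02,0.3],[-50,115,0,-0.03,0.3],[-65,150,0,-0.04,0.3],[-80,185,0,-0.05,0.3],[-95,220,0,-0.06,0.3],[-110,255,0,-0.07,0.3],[-124,288,0,-0.08,0.3],[-133,308,0,-0.08,0.3]]'
python3 -m inch '[[0,0,0,0,0.3],[0,0,0,0,0.3],[0,0,0,0,0.3]]'
python3 - <<'E'
from h import *
where(); rel(hv(-75,95),100.6)
s=snapshot("wrist"); np.savez("w4.npz",**s); W=cloud(s); st=read_state()
L=(W-st["tcp_pos"])@st["orientation"]*1000
k=(abs(L[...,1])<26)&(L[...,0]>-15)&(L[...,0]<20)&(L[...,2]<0)&(L[...,2]>-20); Q=L[k]; print("pack top slope",np.polyfit(Q[:,0],Q[:,2],1))
rel(hv(-40.5,80),100.6)
E
```

```text
t: 6.33
tcp_pos: [0.5216, -0.0218, 0.2437]
orientation: [[-0.982, -0.188, -0.006], [-0.188, 0.982, 0.002], [0.006, 0.003, -1.0]]
force: [0.9, -0.3, -3.7]
opening: 0.0549
t: 6.58
tcp_pos: [0.5213, -0.0257, 0.2449]
orientation: [[-0.983, -0.184, -0.005], [-0.184, 0.983, -0.0], [0.005, 0.001, -1.0]]
force: [0.8, -0.5, -3.8]
opening: 0.0548
TCP h,y,v [-76.6   0.   92.5]
rel [-1.5 -0.  -2.5] twist 0.0 now [ 0.5213 -0.0257  0.2449] ydeg 100.62 F [ 0.8 -0.5 -3.8] t 6.58 open 0.0548 tilt z [-0.005 -0.    -1.   ]
pack top slope [-3.38218896e-03 -3.40836551e+00]
rel [-36.    0.5  13. ] twist -0.001 now [ 0.5216 -0.0262  0.2455] ydeg 100.56 F [-0.1  0.6 -3.8] t 6.63 open 0.0551 tilt z [-0.004 -0.    -1.   ]
```

```bash

python3 -m inch '[[-10,0,3,0,0.3],[-20,0,7,0,0.3],[-30,0,11,0,0.3],[-36,0,13,0,0.3],[-36,0,13,0,0.3],[-36,0,13,0,0.3],[-36,0,13,0,0.3]]' 90
cat > held.py <<'E'
from h import *
where(); s=snapshot("wrist"); np.savez("w5.npz",**s); W=cloud(s); st=read_state()
L=(W-st["tcp_pos"])@st["orientation"]*1000
k=(abs(L[...,1])<26)&(L[...,0]>-15)&(L[...,0]<20)&(L[...,2]<2)&(L[...,2]>-20); Q=L[k]; print("pack top slope deg, z",np.degrees(np.arctan(np.polyfit(Q[:,0],Q[:,2],1)[0])).round(2),np.median(Q[:,2]).round(2))
k=(abs(L[...,1])<22)&(L[...,2]<25)&(L[...,2]>-20)&(L[...,0]<40); print("rear x",np.percentile(L[k][:,0],[98,99.5]).round(1))
E
python3 held.py; python3 -c "
from h import *
rel(hv(-40.5,80),100.6)"
```

```text
t: 7.22
tcp_pos: [0.558, -0.019, 0.2343]
orientation: [[-0.983, -0.184, -0.001], [-0.184, 0.983, -0.0], [0.001, 0.0, -1.0]]
force: [1.0, -0.8, -4.1]
opening: 0.0546
TCP h,y,v [-39.3  -0.1  81.9]
pack top slope deg, z -0.1 -3.69
rear x [22.9 23.1]
rel [1.2 0.1 2.1] twist 0.0 now [ 0.558  -0.0189  0.2345] ydeg 100.61 F [ 0.3 -0.2 -4.7] t 7.27 open 0.0547 tilt z [-0. -0. -1.]
```

```bash

python3 -m inch '[[1,0,8,0,0.3],[1,0,18,0,0.3],[1,0,28,0,0.3],[1,0,34,0,0.3],[1,0,34,0,0.3],[1,0,34,0,0.3],[1,0,34,0,0.3]]'
python3 - <<'E'
from h import *
where(); rel(hv(-18,47.5),100.6)
s=snapshot("scene"); save(s,"s1.png",(170,190,330,310),5)
E
```

```text
t: 7.85
tcp_pos: [0.5573, -0.019, 0.2007]
orientation: [[-0.983, -0.184, 0.0], [-0.184, 0.983, -0.0], [-0.0, -0.0, -1.0]]
force: [0.6, -0.4, -4.5]
opening: 0.0545
TCP h,y,v [-39.9  -0.1  48.3]
rel [-21.9   0.1   0.8] twist 0.0 now [ 0.5573 -0.019   0.2007] ydeg 100.61 F [ 0.6 -0.4 -4.5] t 7.85 open 0.0545 tilt z [ 0. -0. -1.]
```

View pics/s1.png

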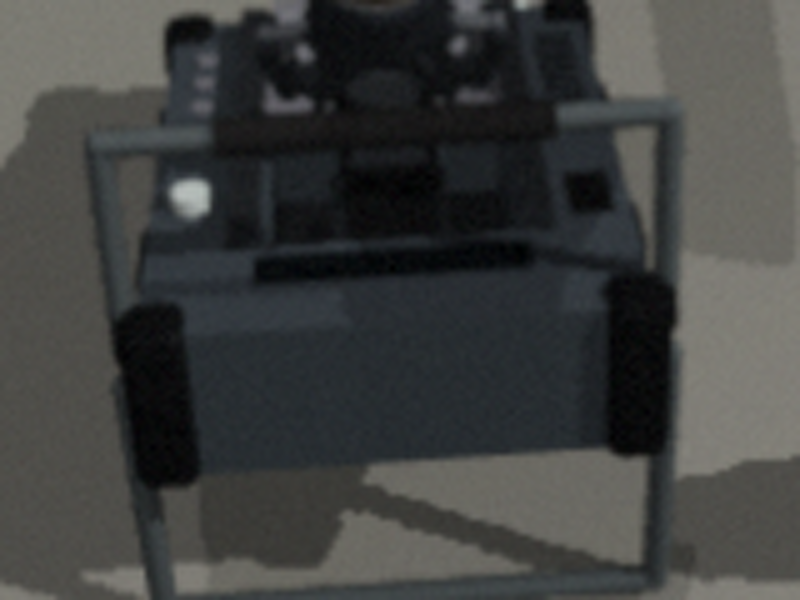

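The scene crop (picture 7) shows the pack centred in the bay at about (390,180), under the handle bar and in front of the lip. Now I'll feed the tongue in slowly while watching the force.

```bash

python3 -m inch '[[-3,0,1,0,0.3],[-6,0,1,0,0.3],[-9,0,1,0,0.3],[-11,0,1,0,0.3],[-12,0,1,0,0.3],[-13,0,1,0,0.3]]'
python3 -m inch '[[-1,0,0,0,0.3],[-2,0,0,0,0.3],[-3,0,0,0,0.3],[-4,0,0,0,0.3],[-4,0,0,0,0.3]]'
python3 -c "
from h import *
where()"
```

```text
t: 8.4
tcp_pos: [0.5702, -0.0166, 0.1995]
orientation: [[-0.983, -0.184, -0.0], [-0.184, 0.983, 0.0], [0.0, 0.0, -1.0]]
force: [-0.2, 0.1, -5.0]
opening: 0.0544
t: 8.82
tcp_pos: [0.5741, -0.0159, 0.1996]
orientation: [[-0.983, -0.184, 0.0], [-0.184, 0.983, -0.0], [-0.0, -0.0, -1.0]]
force: [0.6, 0.6, -3.6]
opening: 0.0544
TCP h,y,v [-22.9  -0.1  47.2]
```

```bash

python3 -m inch '[[-1,0,0,0,0.3],[-2,0,0,0,0.3],[-3,0,0,0,0.3],[-3,0,0,0,0.3]]'
python3 -m inch '[[-1,0,0,0,0.3],[-2,0,0,0,0.3],[-2,0,0,0,0.3]]'
python3 held.py
```

```text
t: 9.15
tcp_pos: [0.5771, -0.0153, 0.1996]
orientation: [[-0.983, -0.184, 0.0], [-0.184, 0.983, 0.0], [-0.0, -0.0, -1.0]]
force: [0.3, -0.8, -4.0]
opening: 0.0543
t: 9.4
tcp_pos: [0.579, -0.0149, 0.1995]
orientation: [[-0.983, -0.184, 0.0], [-0.184, 0.983, 0.0], [-0.0, -0.0, -1.0]]
force: [0.4, 0.1, -4.7]
opening: 0.0546
TCP h,y,v [-17.9  -0.   47.1]
pack top slope deg, z -0.06 -3.91
rear x [22.8 23. ]
```

```bash

python3 -m inch '[[0,0,0,0,0.3],[0,0,1,0,0.3],[0,0,2.5,0,0.3],[0,0,4,0,0.3],[0.5,0,5.5,0,0.3],[0.5,0,7,0,0.3],[0.5,0,7.5,0,0.3],[0.5,0,7.5,0,0.3]]' 35
python3 held.py
```

```text
t: 10.12
tcp_pos: [0.5783, -0.015, 0.1953]
orientation: [[-0.983, -0.184, 0.003], [-0.184, 0.983, 0.0], [-0.003, -0.0, -1.0]]
force: [-8.5, -0.1, 11.1]
opening: 0.0547
TCP h,y,v [-18.6   0.1  42.9]
pack top slope deg, z 1.73 -3.86
rear x [22.8 23. ]
```

```bash

python3 -m inch '[[0,0,0,0,0.3],[0,0,0,0,0.3],[0,0,0,0,0.3],[0,0,0,0,0.3]]' 20
python3 held.py
```

```text
t: 10.5
tcp_pos: [0.5783, -0.0149, 0.1954]
orientation: [[-0.983, -0.184, 0.003], [-0.184, 0.983, 0.0], [-0.003, -0.0, -1.0]]
force: [-9.1, 0.6, 11.1]
opening: 0.0543
TCP h,y,v [-18.6   0.1  43. ]
pack top slope deg, z 1.72 -3.88
rear x [22.8 23. ]
```

```bash

python3 - <<'E'
from h import *
st=read_state(); c,s_=np.cos(PSI),np.sin(PSI); R=np.array([[c,s_,0],[-s_,c,0],[0,0,1]])
print("F",R@st["force"],"M",R@st["wrist_torque"],"tau",st["tau"].round(2))
s=snapshot("wrist"); np.savez("w6.npz",**s); cv2.imwrite("pics/w6.png",cv2.resize(s["frame"][:,:,::-1],(640,480)))
E
```

```text
F [-8.68583321  1.39711611 11.01884012] M [0.33710606 0.71154969 0.13972017] tau [ -0.07 -38.65  23.97  -2.34  -0.14   0.12]
```

View pics/w6.png

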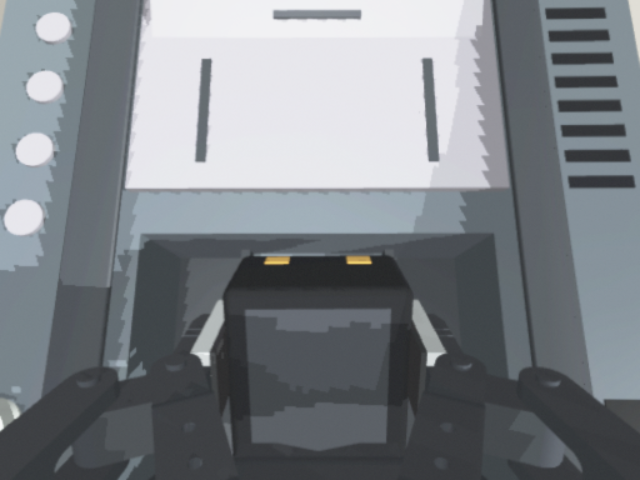

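```bash

python3 -m inch '[[0,0,1,0,0.55],[0,0,2,0,0.55],[0,0,3,0,0.55],[0,0,3,0,0.55],[0,0,3,0,0.55]]' 20
python3 held.py
```

```text
t: 11.02
tcp_pos: [0.5774, -0.015, 0.1922]
orientation: [[-0.983, -0.185, 0.001], [-0.185, 0.983, 0.0], [-0.001, 0.0, -1.0]]
force: [-10.3, -0.3, 12.4]
opening: 0.0548
TCP h,y,v [-19.5   0.2  39.8]
pack top slope deg, z 3.98 -3.84
rear x [22.8 23.1]
```

```bash

python3 -m inch '[[0,0,1,0,0.55],[0,0,2,0,0.55],[0,0,3,0,0.55],[-0.5,0,4,0,0.55],[-0.5,0,5,0,0.55],[-0.5,0,6,0,0.55],[-0.5,0,7,0,0.55],[-0.5,0,7,0,0.55]]' 20
python3 held.py
```

```text
t: 11.73
tcp_pos: [0.5759, -0.0153, 0.1846]
orientation: [[-0.983, -0.184, -0.003], [-0.184, 0.983, -0.0], [0.003, 0.0, -1.0]]
force: [-15.6, -0.6, 13.2]
opening: 0.0547
TCP h,y,v [-21.    0.2  32.2]
pack top slope deg, z 9.7 -3.77
rear x [23.  23.3]
```

```bash

python3 -m inch '[[0,0,1,0,0.55],[0,0,2.5,0,0.55],[0,0,4,0,0.55],[-0.5,0,5.5,0,0.55],[-0.5,0,7,0,0.55],[-0.5,0,7,0,0.55],[-0.5,0,7,0,0.55]]' 20
python3 held.py
```

```text
t: 12.37
tcp_pos: [0.5749, -0.0153, 0.1759]
orientation: [[-0.983, -0.184, -0.008], [-0.184, 0.983, -0.001], [0.008, 0.001, -1.0]]
force: [-16.1, -1.2, 8.9]
opening: 0.0545
TCP h,y,v [-22.    0.4  23.5]
pack top slope deg, z 16.01 -4.02
rear x [23.4 24.6]
```

```bash

python3 -m inch '[[-0.5,0,1,0,0.55],[-1,0,2.5,0,0.55],[-1.5,0,4,0,0.55],[-2,0,5.5,0,0.55],[-2,0,7,0,0.55],[-2,0,7,0,0.55],[-2,0,7,0,0.55]]' 20
python3 held.py
```

```text
t: 13.0
tcp_pos: [0.5759, -0.0153, 0.1683]
orientation: [[-0.983, -0.184, -0.01], [-0.184, 0.983, -0.001], [0.01, 0.001, -1.0]]
force: [-17.7, -3.1, 7.7]
opening: 0.0547
TCP h,y,v [-21.    0.2  15.9]
pack top slope deg, z 21.62 -4.78
rear x [37.2 39.3]
```

```bash

python3 -m inch '[[-0.5,0,1,0,0.55],[-1,0,2,0,0.55],[-1.5,0,3,0,0.55],[-1.5,0,4,0,0.55],[-1.5,0,5,0,0.55],[-1.5,0,5,0,0.55],[-1.5,0,5,0,0.55]]' 20
python3 held.py
```

```text
t: 13.63
tcp_pos: [0.5775, -0.0152, 0.1638]
orientation: [[-0.983, -0.183, -0.009], [-0.183, 0.983, -0.002], [0.01, 0.0, -1.0]]
force: [-17.4, -3.0, 9.1]
opening: 0.0547
TCP h,y,v [-19.4   0.   11.4]
pack top slope deg, z 25.15 -5.63
rear x [38.5 39.6]
```

```bash

python3 -m inch '[[0,0,1,0,0.55],[0,0,2,0,0.55],[0,0,3,0,0.55],[0,0,4,0,0.55],[0,0,5,0,0.55],[0,0,5,0,0.55]]' 20
python3 held.py
python3 -m inch '[[0,0,0.5,0,0.55],[0,0,1,0,0.55],[0,0,1.5,0,0.55],[0,0,1.5,0,0.55]]' 20
python3 held.py
```

```text
t: 14.18
tcp_pos: [0.5789, -0.015, 0.1584]
orientation: [[-0.983, -0.183, -0.007], [-0.183, 0.983, -0.001], [0.007, 0.0, -1.0]]
force: [-12.4, -1.9, 5.4]
opening: 0.0546
TCP h,y,v [-18.1  -0.1   6. ]
pack top slope deg, z 29.23 -6.64
rear x [38.6 39.6]
t: 14.57
tcp_pos: [0.5789, -0.015, 0.158]
orientation: [[-0.983, -0.183, -0.006], [-0.183, 0.983, -0.001], [0.006, -0.0, -1.0]]
force: [-16.4, -2.2, 8.6]
opening: 0.0542
TCP h,y,v [-18.   -0.1   5.6]
pack top slope deg, z 29.49 -6.67
rear x [38.7 39.7]
```

```bash

python3 -m inch '[[1,0,-0.5,0,0.55],[2,0,-1.5,0,0.55],[3,0,-2,0,0.55],[3,0,-2,0,0.55],[3,0,-2,0,0.6]]' 20
python3 -m inch '[[0,0,0,0,0.66],[0,0,0,0,0.7],[0,0,0,0,0.75],[0,0,0,0,0.8],[0,0,0,0,0.85],[0,0,0,0,0.9],[0,0,0,0,0.9]]'
python3 held.py
```

```text
t: 15.03
tcp_pos: [0.5789, -0.015, 0.1586]
orientation: [[-0.983, -0.184, -0.002], [-0.184, 0.983, -0.0], [0.002, -0.0, -1.0]]
force: [-5.9, -1.3, 1.0]
opening: 0.0542
t: 15.62
tcp_pos: [0.58, -0.0148, 0.1586]
orientation: [[-0.983, -0.184, 0.0], [-0.184, 0.983, 0.0], [-0.0, -0.0, -1.0]]
force: [0.6, -0.5, 0.0]
opening: 0.0768
TCP h,y,v [-16.9  -0.1   6.2]
pack top slope deg, z 29.77 -6.25
rear x [38.7 39.6]
```

```bash

python3 -m inch '[[0,0,-5,0,0.9],[0,0,-15,0,0.9],[0,0,-30,0,0.9],[0,0,-50,0,0.9],[15,0,-75,0,0.9],[40,0,-95,0,0.9],[75,0,-115,0,0.9],[110,0,-130,0,0.5],[130,0,-140,0,0.1],[130,0,-140,0,0]]'
python3 -m inch '[[0,0,0,0,0],[0,0,0,0,0],[0,0,0,0,0]]'
python3 - <<'E'
from h import *
where()
s=snapshot("wrist"); np.savez("w7.npz",**s); W=cloud(s); cv2.imwrite("pics/w7.png",cv2.resize(s["frame"][:,:,::-1],(640,480)))
psi=PSI; n=np.array([-.5*np.cos(psi),-.5*np.sin(psi),.866]); ex=np.array([np.cos(psi)*.866,np.sin(psi)*.866,.5]); ey=np.array([-np.sin(psi),np.cos(psi),0])
D=np.dstack([(W-SEAT)@ex,(W-SEAT)@ey,(W-SEAT)@n])*1000
m=(abs(D[...,1])<25)&(abs(D[...,0]-0)<32); P=D[m]; P=P[np.isfinite(P[:,2])]; print("pack top z",len(P),np.percentile(P[:,2],[5,50,95]),"slope deg",np.degrees(np.arctan(np.polyfit(P[:,0],P[:,2],1)[0])))
m=(abs(D[...,1])<60)&(D[...,0]>-150)&(D[...,0]<-75); P=D[m]; P=P[np.isfinite(P[:,2])]; print("cover top z",len(P),np.percentile(P[:,2],[5,50,95]))
np.save("D7.npy",D)
E
```

```text
t: 16.5
tcp_pos: [0.4497, -0.0393, 0.3029]
orientation: [[-0.983, -0.183, 0.005], [-0.183, 0.983, -0.001], [-0.005, -0.002, -1.0]]
force: [0.1, 0.3, -0.7]
opening: 0.0415
t: 16.75
tcp_pos: [0.4527, -0.0386, 0.2982]
orientation: [[-0.983, -0.184, -0.0], [-0.184, 0.983, 0.0], [0.0, 0.0, -1.0]]
force: [-0.0, 0.2, -0.1]
opening: 0.0035
TCP h,y,v [-1.465e+02 -1.000e-01  1.458e+02]
pack top z 920 [17.13415229 18.30850431 19.63697863] slope deg -19.123465884620472
cover top z 10488 [27.00313529 28.69772834 37.73199464]
```

View pics/w7.png

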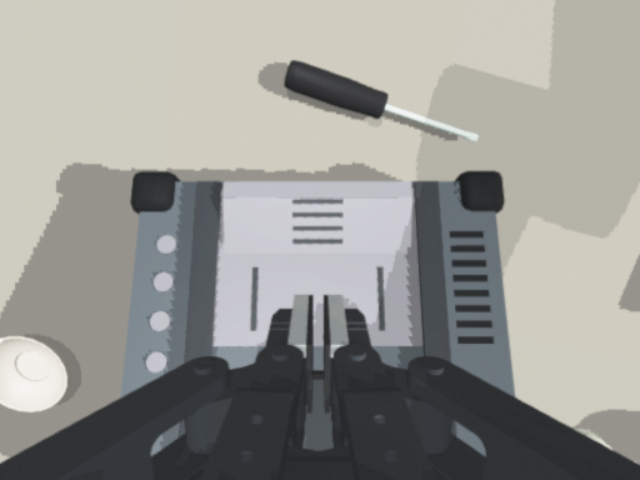

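The picture shows the shut fingers at (318,350) over the cover, which is still parked. The screwdriver and dish haven't moved. The pack-top depth reads z = 18.3 against 18 nominal, so the pack is seated. Next I'll get the cover's near-edge profile and check the pack from the top camera.

```bash

python3 - <<'E'
from h import *
D=np.load("D7.npy")
for y0 in (-50,-25,25,50):
    m=abs(D[...,1]-y0)<6; P=D[m]; o=[]
    for x in range(-190,-100,6):
        q=P[abs(P[:,0]-x)<3]; o.append((x,round(float(np.median(q[:,2])),1)) if len(q) else x)
    print(y0,o)
    q=P[(P[:,2]>33)&(P[:,2]<46)]; print("  ridge x min",np.percentile(q[:,0],[0,2]).round(1),"zmax",q[:,2].max().round(1))
m=(D[...,2]>33)&(D[...,2]<46)&(D[...,0]<-140)&(D[...,0]>-180); P=D[m]; print("ramp y range",np.percentile(P[:,1],[0.3,99.7]).round(1))
s=snapshot("top"); np.savez("t2.npz",**s); W=cloud(s)
psi=PSI; n=np.array([-.5*np.cos(psi),-.5*np.sin(psi),.866]); ex=np.array([np.cos(psi)*.866,np.sin(psi)*.866,.5]); ey=np.array([-np.sin(psi),np.cos(psi),0])
E=np.dstack([(W-SEAT)@ex,(W-SEAT)@ey,(W-SEAT)@n])*1000
m=(abs(E[...,1])<24)&(abs(E[...,0])<32)&(abs(E[...,2])<40); P=E[m]
if len(P): print("top cam pack z",len(P),np.percentile(P[:,2],[5,50,95]).round(1),np.polyfit(P[:,0],P[:,2],1).round(3))
E
```

```text
-50 [-190, -184, -178, (-172, 42.0), (-166, 41.9), (-160, 41.8), (-154, 40.2), (-148, 38.1), (-142, 35.9), (-136, 33.6), (-130, 31.4), (-124, 29.1), (-118, 27.9), (-112, 28.1), (-106, 28.0)]
  ridge x min [-170.9 -170.1] zmax 44.2
-25 [-190, -184, -178, (-172, 41.9), (-166, 41.9), (-160, 41.9), (-154, 40.3), (-148, 38.0), (-142, 35.9), (-136, 33.5), (-130, 31.2), (-124, 29.1), (-118, 28.0), (-112, 28.0), (-106, 27.9)]
  ridge x min [-171. -170.] zmax 44.2
25 [-190, -184, -178, (-172, 42.2), (-166, 42.0), (-160, 42.0), (-154, 40.1), (-148, 38.1), (-142, 36.0), (-136, 33.6), (-130, 31.3), (-124, 29.1), (-118, 28.2), (-112, 28.0), (-106, 28.1)]
  ridge x min [-171.9 -171. ] zmax 44.0
50 [-190, -184, -178, (-172, 42.0), (-166, 42.3), (-160, 42.0), (-154, 40.2), (-148, 38.2), (-142, 35.8), (-136, 33.6), (-130, 31.3), (-124, 29.2), (-118, 27.9), (-112, 28.3), (-106, 28.2)]
  ridge x min [-172.  -171.2] zmax 43.8
ramp y range [-88.7  89.1]
top cam pack z 12 [15.2 17.7 20.6] [ 0.184 13.198]
```

```bash

python3 -m inch '[[20,0,10,0,0],[40,0,30,0,0],[50,0,60,0,0],[50,0,95,0,0],[50,0,130,0,0],[50,0,155,0,0],[50,0,172,0,0],[50,0,180,0,0],[50,0,180,0,0],[50,0,180,0,0]]' 40
python3 -c "
from h import *
where();rel(hv(-182,-34.4),100.6)"
```

```text
t: 17.68
tcp_pos: [0.4032, -0.0479, 0.1185]
orientation: [[-0.983, -0.184, -0.001], [-0.184, 0.983, 0.0], [0.001, 0.0, -1.0]]
force: [-1.0, -0.5, 0.6]
opening: 0.0001
TCP h,y,v [-1.967e+02 -1.000e-01 -3.390e+01]
rel [-14.7   0.1   0.5] twist 0.0 now [ 0.4032 -0.0479  0.1185] ydeg 100.62 F [-1.  -0.5  0.6] t 17.68 open 0.0001 tilt z [-0.001  0.    -1.   ]
```

```bash

python3 -m inch '[[-4,0,0,0,0],[-8,0,0,0,0],[-11,0,0,0,0],[-14,0,0,0,0],[-14,0,0,0,0]]'
python3 -m inch '[[-1.7,0,-1,0,0],[-3.5,0,-2,0,0],[-6.1,0,-3.5,0,0],[-8.7,0,-5,0,0],[-8.7,0,-5,0,0]]'
python3 -c "
from h import *
where();rel(hv(-182,-34.4),100.6)"
```

```text
t: 18.1
tcp_pos: [0.4179, -0.0453, 0.1192]
orientation: [[-0.983, -0.184, 0.002], [-0.184, 0.983, -0.0], [-0.002, -0.001, -1.0]]
force: [0.4, -0.5, 1.1]
opening: -0.0004
t: 18.52
tcp_pos: [0.4248, -0.0438, 0.1235]
orientation: [[-0.983, -0.184, -0.002], [-0.184, 0.983, -0.0], [0.002, 0.0, -1.0]]
force: [-3.3, -1.6, 1.7]
opening: -0.0001
TCP h,y,v [-174.8   -0.   -28.9]
rel [7.2 0.  5.5] twist 0.0 now [ 0.4248 -0.0438  0.1235] ydeg 100.61 F [-3.3 -1.6  1.7] t 18.52 open -0.0001 tilt z [-0.002 -0.    -1.   ]
```

```bash

python3 -m inch '[[-3.5,0,-2,0,0],[-6.9,0,-4,0,0],[-10.4,0,-6,0,0],[-13.9,0,-8,0,0],[-17.3,0,-10,0,0],[-20.8,0,-12,0,0],[-24.2,0,-14,0,0],[-27.7,0,-16,0,0],[-31.2,0,-18,0,0],[-34.6,0,-20,0,0]]'
python3 -c "
from h import *
where()"
python3 -m inch '[[-3.5,0,-2,0,0],[-6.9,0,-4,0,0],[-10.4,0,-6,0,0],[-13.9,0,-8,0,0],[-17.3,0,-10,0,0],[-20.8,0,-12,0,0],[-24.2,0,-14,0,0],[-27.7,0,-16,0,0],[-31.2,0,-18,0,0],[-34.6,0,-20,0,0]]'
python3 - <<'E'
from h import *
where()
s=snapshot("wrist"); np.savez("w8.npz",**s); W=cloud(s); psi=PSI
n=np.array([-.5*np.cos(psi),-.5*np.sin(psi),.866]); ex=np.array([np.cos(psi)*.866,np.sin(psi)*.866,.5]); ey=np.array([-np.sin(psi),np.cos(psi),0])
D=np.dstack([(W-SEAT)@ex,(W-SEAT)@ey,(W-SEAT)@n])*1000
for y0 in (-50,-30,30,50):
    P=D[abs(D[...,1]-y0)<6]; q=P[(P[:,2]>36)&(P[:,2]<46)&(P[:,0]<-50)]; 
    if len(q): print(y0,np.percentile(q[:,0],[1,3]).round(1),len(q))
E
```

```text
t: 19.35
tcp_pos: [0.4595, -0.0373, 0.1438]
orientation: [[-0.983, -0.184, 0.0], [-0.184, 0.983, -0.0], [0.0, -0.0, -1.0]]
force: [-4.7, -1.0, 1.5]
opening: -0.0001
TCP h,y,v [-1.395e+02 -1.000e-01 -8.600e+00]
t: 20.18
tcp_pos: [0.4935, -0.0309, 0.1638]
orientation: [[-0.983, -0.184, 0.0], [-0.184, 0.983, 0.0], [-0.0, 0.0, -1.0]]
force: [-4.6, -1.1, 1.3]
opening: 0.0
TCP h,y,v [-1.049e+02 -1.000e-01  1.140e+01]
-50 [-84.  -83.9] 552
-30 [-83.9 -83.9] 122
30 [-83.9 -83.9] 147
50 [-84. -84.] 548
```

The cover is running straight (edge at x = -84 on both sides) at about 5 N. Now the last part.

```bash

python3 -m inch '[[-3.5,0,-2,0,0],[-6.9,0,-4,0,0],[-10.4,0,-6,0,0],[-13.9,0,-8,0,0],[-17.3,0,-10,0,0],[-20.8,0,-12,0,0],[-23.4,0,-13.5,0,0],[-25.1,0,-14.5,0,0],[-26,0,-15,0,0]]'
python3 -m inch '[[-0.9,0,-0.5,0,0],[-1.7,0,-1,0,0],[-2.6,0,-1.5,0,0],[-3.5,0,-2,0,0]]'
python3 -m inch '[[-0.9,0,-0.5,0,0],[-1.7,0,-1,0,0],[-2.6,0,-1.5,0,0],[-3.5,0,-2,0,0]]'
python3 -c "
from h import *
where()"
```

```text
t: 20.98
tcp_pos: [0.5192, -0.0262, 0.1788]
orientation: [[-0.983, -0.184, 0.0], [-0.184, 0.983, -0.0], [-0.0, -0.0, -1.0]]
force: [-4.6, -0.6, 1.7]
opening: 0.0001
t: 21.32
tcp_pos: [0.5221, -0.0256, 0.1805]
orientation: [[-0.983, -0.184, -0.0], [-0.184, 0.983, -0.0], [0.0, -0.0, -1.0]]
force: [-4.7, -1.2, 1.6]
opening: -0.0002
t: 21.65
tcp_pos: [0.5257, -0.0249, 0.1826]
orientation: [[-0.983, -0.184, -0.0], [-0.184, 0.983, -0.0], [0.0, 0.0, -1.0]]
force: [-4.6, -1.1, 2.1]
opening: -0.0002
TCP h,y,v [-72.2  -0.1  30.2]
```

```bash

python3 -m inch '[[-0.9,0,-0.5,0,0],[-1.7,0,-1,0,0],[-1.7,0,-1,0,0]]'
python3 -m inch '[[-0.9,0,-0.5,0,0],[-1.7,0,-1,0,0],[-1.7,0,-1,0,0]]'
python3 -m inch '[[-0.9,0,-0.5,0,0],[-1.7,0,-1,0,0],[-1.7,0,-1,0,0]]'
python3 -c "
from h import *
where()"
```

```text
t: 21.9
tcp_pos: [0.5276, -0.0246, 0.1837]
orientation: [[-0.983, -0.184, 0.0], [-0.184, 0.983, 0.0], [-0.0, -0.0, -1.0]]
force: [-3.9, -0.4, 2.0]
opening: 0.0
t: 22.15
tcp_pos: [0.5291, -0.0243, 0.1846]
orientation: [[-0.983, -0.184, 0.0], [-0.184, 0.983, 0.0], [-0.0, -0.0, -1.0]]
force: [-3.8, -1.2, 2.1]
opening: 0.0003
t: 22.4
tcp_pos: [0.5292, -0.0241, 0.1847]
orientation: [[-0.983, -0.184, -0.004], [-0.184, 0.983, -0.0], [0.004, 0.0, -1.0]]
force: [-7.2, -0.6, 0.9]
opening: -0.0
TCP h,y,v [-68.5   0.1  32.3]
```

The cover has reached its stop: position steady and force rising. One small confirming nudge, then I'll draw back and look.

```bash

python3 -m inch '[[-0.9,0,-0.5,0,0],[-0.9,0,-0.5,0,0]]'
python3 -m inch '[[5,0,3,0,0],[15,0,5,0,0],[30,0,-5,0,0],[55,0,-30,0,0],[85,0,-65,0,0],[110,0,-100,0,0],[125,0,-130,0,0],[130,0,-140,0,0],[130,0,-140,0,0],[130,0,-140,0,0]]'
python3 - <<'E'
from h import *
where(); rel(read_state()["tcp_pos"])
s=snapshot("wrist"); W=cloud(s); psi=PSI; cv2.imwrite("pics/w9.png",cv2.resize(s["frame"][:,:,::-1],(640,480)))
n=np.array([-.5*np.cos(psi),-.5*np.sin(psi),.866]); ex=np.array([np.cos(psi)*.866,np.sin(psi)*.866,.5]); ey=np.array([-np.sin(psi),np.cos(psi),0])
D=np.dstack([(W-SEAT)@ex,(W-SEAT)@ey,(W-SEAT)@n])*1000
for y0 in (-50,-30,30,50):
    P=D[abs(D[...,1]-y0)<6]; q=P[(P[:,2]>36)&(P[:,2]<46)&(P[:,0]>-120)&(P[:,0]<0)]
    if len(q): print(y0,np.percentile(q[:,0],[0,1,3]).round(1),len(q),q[:,2].max().round(1))
t=snapshot("top"); T0=np.load("top.npz")["frame"].astype(int); d=abs(t["frame"].astype(int)-T0).max(2)
cv2.imwrite("pics/t3.png",cv2.resize(np.hstack([t["frame"][60:260,100:500,::-1]]),(800,400)))
E
```

```text
t: 22.57
tcp_pos: [0.5293, -0.024, 0.1848]
orientation: [[-0.983, -0.184, -0.006], [-0.184, 0.983, -0.0], [0.006, 0.001, -1.0]]
force: [-8.8, -1.8, 0.1]
opening: -0.0
t: 23.4
tcp_pos: [0.4053, -0.0478, 0.3269]
orientation: [[-0.983, -0.184, 0.006], [-0.184, 0.983, -0.0], [-0.006, -0.001, -1.0]]
force: [-0.3, -0.7, -0.4]
opening: -0.0001
TCP h,y,v [-194.7   -0.4  174.5]
rel [0. 0. 0.] twist 0.0 now [ 0.4053 -0.0478  0.3269] ydeg 100.61 F [-0.3 -0.7 -0.4] t 23.4 open -0.0001 tilt z [ 0.006 -0.    -1.   ]
```

View pics/w9.png

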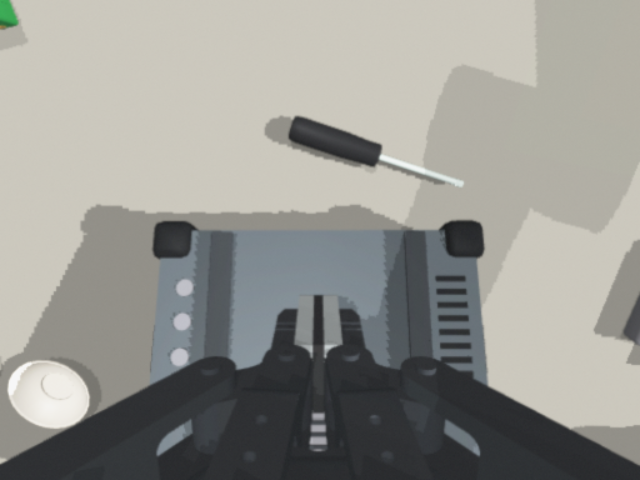

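View pics/t3.png

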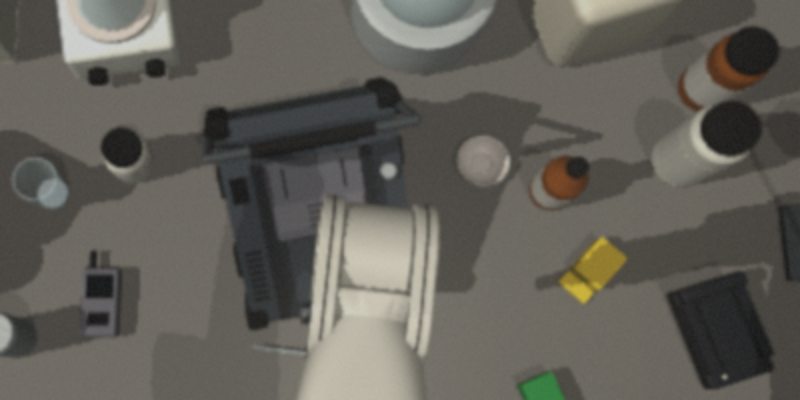

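The top view shows the cover up over the bay at (300,190), and the bystanders are where they were. I'll move the arm aside and measure the cover's rest position.

```bash

python3 -m inch '[[20,20,0,0,0],[40,50,0,0,0],[50,85,0,0,0],[50,120,0,0,0],[50,155,0,0,0],[50,190,0,0,0],[50,225,0,0,0],[50,250,0,0,0],[50,250,0,0,0],[50,250,0,0,0]]'
python3 - <<'E'
from h import *
s=snapshot("top"); W=cloud(s); psi=PSI; F=s["frame"].astype(int)
n=np.array([-.5*np.cos(psi),-.5*np.sin(psi),.866]); ex=np.array([np.cos(psi)*.866,np.sin(psi)*.866,.5]); ey=np.array([-np.sin(psi),np.cos(psi),0])
D=np.dstack([(W-SEAT)@ex,(W-SEAT)@ey,(W-SEAT)@n])*1000
for y0 in (-50,-25,0,25,50):
    P=D[abs(D[...,1]-y0)<8]; q=P[(P[:,2]>35)&(P[:,2]<46)&(P[:,0]>-120)&(P[:,0]<0)]; f=P[(P[:,0]>5)&(P[:,0]<50)]
    print(y0,"edge x",np.percentile(q[:,0],[0,5]).round(1) if len(q) else None,"plate z",np.nanmedian(f[:,2]).round(1))
T0=np.load("top.npz")["frame"].astype(int)
# bystander patches: best shift by template match
for nm,(u,v) in dict(meter=(150,210),beaker=(119,151),bottle=(380,150),jar=(161,136),can=(97,226),dish=(341,141),screwdriver=(255,237),yellow=(397,195),green=(373,262)).items():
    t=T0[v-18:v+18,u-18:u+18].astype(np.uint8); a=s["frame"][v-26:v+26,u-26:u+26]; r=cv2.minMaxLoc(cv2.matchTemplate(a,t,cv2.TM_CCOEFF_NORMED)); print(nm,round(r[1],3),(r[3][0]-8,r[3][1]-8))
print(read_state()["force"].round(1))
E
```

```text
t: 24.33
tcp_pos: [0.3081, 0.19, 0.3242]
orientation: [[-0.982, -0.188, -0.003], [-0.188, 0.982, -0.002], [0.003, -0.001, -1.0]]
force: [-0.4, -0.0, 0.3]
opening: -0.0002
-50 edge x [-40.8 -39.3] plate z 28.7
-25 edge x [-41.5 -39.6] plate z 29.2
0 edge x [-41.1 -38. ] plate z 28.5
25 edge x [-41.1 -39.4] plate z 28.5
50 edge x [-42.3 -38.9] plate z 28.3
meter 0.498 (0, -1)
beaker 0.996 (0, 0)
bottle 0.996 (0, 0)
jar 0.995 (0, 0)
can 0.855 (0, -1)
dish 0.997 (0, 0)
screwdriver 0.911 (0, 0)
yellow 0.843 (0, 0)
green 0.779 (0, 0)
[ 1.  -0.9 -0.1]
```

Cover edge is at x ≈ -41 to -42 right across, with the plate flat at z ≈ 28.5. It is fully closed, straight and at rest, and nothing else has moved; the weaker image matches come from the arm and its shadow.

```bash
python3 -c "
from bench import sign_off
print(sign_off())"
```

```text
the job is handed in; nothing more can be done
None
```

The battery pack is seated in the bay, the cover is fully closed over it, and the job is handed in; the arm stopped at 24.3 s. No verdict was reported.

- **Pack:** I gripped the dark pack 14 mm behind its middle, carried it level and fed the tongue under the lip without contact. I then lowered the other end in small steps while the pack turned in the pads. Lowering took up to about 25 N of resultant force, more than I expected, because the pads resisted the turn. After release the wrist force read zero.
- **Pack seated:** just after release the pack lay at 29.8° against the deck's 30°. Its top then measured 18.3 mm above `bay_seat`, against 18 nominal. Two later plane fits of its slope disagreed, but most of the pack was hidden then (one had only 12 points), so I disregarded them.
- **Cover:** I pushed it on its centre line at about 5 N. It met its stop about 130 mm from where it began, and I nudged it to about 9 N to confirm. Afterwards its near edge lay at x about -41 to -42 mm all the way across, so it was straight and had not slid back.
- **Other things:** beaker, bottle, jar and dish matched their starting pictures closely. Can, screwdriver and the two decoys matched less well, with at most 1 pixel of shift. The meter matched poorly (0.50), which I put down to the arm and its shadow in that patch. In the top picture just before, it lay where it should.

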